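# Try the lids of the bead jars and pull the loose one

### The job

Before the bead jars are carried off, try every lid: turn it clockwise, feeling the torque, until it gives, without leaning on the jar. A sound lid takes about half a newton metre: stop within a few degrees of its giving and leave its jar seated in its own pocket. A loose one gives below 0.3 and runs on easily: follow it for 15 to 30 degrees, so as not to mistake the jar's slack in its pocket for it, then lift that jar out and stand it gently upright in the metal repair tray; unscrew nothing and leave the cup, spool and pliers where they are.

Things in the scene. Friction and masses are not known exactly. Their poses are not given: they have to be found in the camera images.
- jar_a: A square clear jar of purple beads with a round aluminium screw lid, 80 mm tall in all, about 0.19 kg; all three jars look alike. Body 50 x 50 x 56 mm; origin at the centre of its underside, z up, x and y square to its sides.
- lid_a_top (a point): Centre of the top face of the lid of jar_a: 80 mm above the jar's underside. The lid is a ribbed aluminium cylinder with a thin moulded bar across its top, 44 mm across and 20 mm tall; its lower edge is 60 mm above the jar's underside, 4 mm above the jar's shoulder, which sticks out 3 mm beyond the lid at the middle of each side.
- lid_a (a joint): How far the lid of jar_a has been turned on its jar (rad): 0 at the start, growing clockwise seen from above (tighter). A sound lid does not move below 0.45 to 0.50 N m, then gives, stiffening by 0.3 N m for each further 0.1 rad; a loose lid breaks away below 0.1 N m and runs on at that torque. Either stays where it is left (a sound lid forced beyond 0.15 rad springs back to about that). A dry ribbed lid: 40 to 60 N of grip carries 0.7 N m without slipping.
- jar_b: A square clear jar of purple beads with a round aluminium screw lid, 80 mm tall in all, about 0.19 kg; all three jars look alike. Body 50 x 50 x 56 mm; origin at the centre of its underside, z up, x and y square to its sides.
- lid_b_top (a point): Centre of the top face of the lid of jar_b: 80 mm above the jar's underside. The lid is a ribbed aluminium cylinder with a thin moulded bar across its top, 44 mm across and 20 mm tall; its lower edge is 60 mm above the jar's underside, 4 mm above the jar's shoulder, which sticks out 3 mm beyond the lid at the middle of each side.
- lid_b (a joint): How far the lid of jar_b has been turned on its jar (rad): 0 at the start, growing clockwise seen from above (tighter). A sound lid does not move below 0.45 to 0.50 N m, then gives, stiffening by 0.3 N m for each further 0.1 rad; a loose lid breaks away below 0.1 N m and runs on at that torque. Either stays where it is left (a sound lid forced beyond 0.15 rad springs back to about that). A dry ribbed lid: 40 to 60 N of grip carries 0.7 N m without slipping.
- jar_c: A square clear jar of purple beads with a round aluminium screw lid, 80 mm tall in all, about 0.19 kg; all three jars look alike. Body 50 x 50 x 56 mm; origin at the centre of its underside, z up, x and y square to its sides.
- lid_c_top (a point): Centre of the top face of the lid of jar_c: 80 mm above the jar's underside. The lid is a ribbed aluminium cylinder with a thin moulded bar across its top, 44 mm across and 20 mm tall; its lower edge is 60 mm above the jar's underside, 4 mm above the jar's shoulder, which sticks out 3 mm beyond the lid at the middle of each side.
- lid_c (a joint): How far the lid of jar_c has been turned on its jar (rad): 0 at the start, growing clockwise seen from above (tighter). A sound lid does not move below 0.45 to 0.50 N m, then gives, stiffening by 0.3 N m for each further 0.1 rad; a loose lid breaks away below 0.1 N m and runs on at that torque. Either stays where it is left (a sound lid forced beyond 0.15 rad springs back to about that). A dry ribbed lid: 40 to 60 N of grip carries 0.7 N m without slipping.
- rack: Wooden block fixed to the table, 88 mm (x) by 280 mm (y) by 32 mm tall, with a row of three square pockets along y, 94 mm apart, one jar in each, and a low steel carrying handle at each end (to 165 mm from the middle). Origin at the centre of its underside. Pockets are 53 mm square and 25 mm deep (floor 7 mm above the table), so a jar has 1.5 mm of slack all round and can twist about 0.06 rad before its sides bear on the pocket; the lid tops stand 87 mm above the table.
- tray: Shallow open aluminium repair tray fixed to the table, 130 mm (x) by 150 mm (y), 22 mm tall, walls and floor 4 mm thick. Origin at the centre of its underside.
- cup: Bystander: clear plastic cup, 76 mm across, 85 mm tall. Origin at the centre of its underside.
- spool: Bystander: spool of copper wire standing on its flange, 54 mm across, 30 mm tall. Origin at the centre of its underside.
- pliers: Bystander: flat-nose pliers lying flat, 135 mm long, 12 mm thick; origin under the pivot, jaws to +x, handles to -x.

How it is judged (in metres and radians):
At the end, for the whole second after the job is handed in: The jar with the loose lid, turned 0.2 to 0.6 rad, stands upright on the tray's floor. Each sound jar stands upright in its own pocket (within 10 mm), its lid tried: turned 0.012 to 0.13 rad. All at rest (angle between each of jar_a, jar_b, jar_c's own z axis and vertical below 0.07 rad and linear speed of each of jar_a, jar_b, jar_c below 0.02 m/s and ((value of joint lid_a between 0.012 and 0.13 rad and distance of jar_a from where it was at the start of the episode below 0.01 m) or (value of joint lid_a between 0.2 and 0.6 rad and x of jar_a in the frame of tray between -0.05 and 0.05 m and y of jar_a in the frame of tray between -0.06 and 0.06 m and z of jar_a in the frame of tray between 0.001 and 0.008 m)) and ((value of joint lid_b between 0.012 and 0.13 rad and distance of jar_b from where it was at the start of the episode below 0.01 m) or (value of joint lid_b between 0.2 and 0.6 rad and x of jar_b in the frame of tray between -0.05 and 0.05 m and y of jar_b in the frame of tray between -0.06 and 0.06 m and z of jar_b in the frame of tray between 0.001 and 0.008 m)) and ((value of joint lid_c between 0.012 and 0.13 rad and distance of jar_c from where it was at the start of the episode below 0.01 m) or (value of joint lid_c between 0.2 and 0.6 rad and x of jar_c in the frame of tray between -0.05 and 0.05 m and y of jar_c in the frame of tray between -0.06 and 0.06 m and z of jar_c in the frame of tray between 0.001 and 0.008 m)) and value of joint any of lid_a, lid_b, lid_c above 0.2 rad); the robot touches nothing.
It fails at once if a lid is turned more than 34 degrees (0.6 rad) clockwise (value of joint any of lid_a, lid_b, lid_c above 0.6 rad).
It fails at once if a lid is unscrewed (turned anticlockwise past its start by more than 5 degrees) (value of joint any of lid_a, lid_b, lid_c below -0.087 rad).
It fails at once if a jar is leaned on or forced about in its pocket (more than 40 N between jar and rack) (contact force between any of jar_a, jar_b, jar_c and rack above 40 N).
It fails at once if a jar is set down hard or dropped into the tray (more than 40 N) (contact force between any of jar_a, jar_b, jar_c and tray above 40 N).
It fails at once if the cup, spool or pliers are moved by more than 20 mm (distance of any of cup, spool, pliers from where it was at the start of the episode above 0.02 m).
It also fails if it takes over 64 s, if anything falls off the work surface, if the arm or the gripper's body presses on something with over 40 N, if the wrist force passes 120 N, or if a joint passes its speed limit or range.

### The arm

A 6-joint arm with a two-finger parallel gripper is mounted at the origin on the work surface. World frame = base frame: x ahead of the robot, y to its left, z up, the work surface at z = 0. Lengths are in mm, angles in degrees, forces in N, time in s.
With the tool pointing down it reaches from about 350 to 850 mm from the base axis. Payload 8.1 kg.
Tool frame: the origin (TCP) lies midway between the tips of the shut fingers; the grasp point (between the pads) lies 19 mm behind it (r.pinch_z is the distance from the TCP to the grasp point, in mm); z points along the fingers, y is the line along which they close (so a half turn about z gives the same grasp; the last joint's range is limited). The gripper opens to 85 mm and grips with 20 to 120 N. Pads are 22 mm wide; open, the fingers measure 114 mm over their backs; the gripper's body (76 mm by 85 mm) begins 54 mm behind the grasp point. The pads swing forward as they close: fully open they stand 13 mm farther back than shut.
Start: joints at [-79.435, 7.471, 85.268, -0, 87.261, -4.893], TCP at [159.943, -578.294, 231.292] pointing down, gripper open.
Joint ranges: [-169.43, 169.43], [-51.17, 129.36], [1.28, 143.12], [-76.62, 256.62], [0, 156.53], [-152.29, 152.29]. Speed limits (degrees/s): [136.94, 136.94, 159.86, 180, 180, 180].

### API

Orientations are given as [roll, pitch, yaw] about the fixed x, y, z axes, in that order (R = Rz(yaw) Ry(pitch) Rx(roll)).
In Python, from bench import sensors, optics, job, r gives the robot as it stands.
- The arm moves only by the tool play_rows, never from a script. Its argument "motion" is a list that holds one entry, the list of rows, each a list of 6 numbers: the shift along the tool's x, y, z in cm, then the turn, a rotation vector about the tool's x, y, z in degrees. In form: [[[x, y, z, ax, ay, az], ...]]. A call has 1 to 5 rows; each row is the pose to reach, as a shift and turn from the pose commanded when the call began, along the tool's axes at that moment; what a row does not reach only later rows make up. A row lasts 1/10 s, in which the tool goes at most 50 mm and 8.59 degrees, less where a joint would pass 70% of its speed; a pose out of reach is approached as far as the arm can. A call with a gripper value outside its range is refused whole. "jaw" is the opening, from 0 (shut) to 1 (fully open), set as the call begins (left out, the last holds). The fingers move at their own pace and stop on an object; "squeeze" is the grip in N (left out, the last holds). Time passes only in rows, so rows that repeat a pose let the fingers close. It gives the time, the measured TCP pose, the force, the opening and the grip force at its end, in the units of the state.
- sensors.sense(): the state, without advancing time (a new reading comes with each control period).
- optics.snapshot(name): name is "scene" or "top"; returns a dict with "pixels" (384x512x3 uint8, red, green, blue), "mtx" (3x3 intrinsics, pixels), "k1" (the pictures are not rectified: a ray, as slopes to the right and down, at radius r is drawn at 1 + k1 r^2 times it, then the intrinsics apply), "R" (3x3) and "t" (3): a world point X has camera coordinates R X + t. Camera axes: x right, y down, z forward; pixel columns grow to the right and rows downward; lengths in mm; the calibration is good to about 2 mm. A picture is of the moment at which its call begins. There is no depth.
- job.hand_in(): hands the job in; it is judged then, once.
The state is a dict: "time": time; "joint_pos": joint angles; "qd": joint speeds; "joint_efforts": joint torques, N m; "tool_pos": TCP position; "tcp_rot": TCP orientation; "ft_force": force on the tool from outside, world axes, zero at the start; "wrist_torque": the same for the moment, N m; "finger_gap": finger opening in mm; "grip_force": force on a finger pad.
Only numpy, scipy, OpenCV 4.12 (cv2) and the standard library are available. Lean on these libraries where they do the work, as an engineer would, in place of code of your own. Each camera call takes 0.05 s, during which the arm holds its last target. There are 200 camera calls.

## Working session

There is one attempt and no reset: what is moved stays moved. The work goes in short steps, Python scripts to look and compute and a tool call to move; the robot and the scene stay as the last step left them, time stands still between calls to the robot, and variables do not carry over. Pictures are saved under pics/ and viewed, at most 10 in all, crops included, and the job is handed in when it is done.

Besides the shell and the picture viewer there is one more tool, called after ">>>" by a JSON object that holds its "method" and its "body". play_rows: Moves the arm, as the interface text tells. Its arguments: {"type":"object","properties":{"motion":{"type":"array","items":{"type":"array","items":{"type":"array","items":{"type":"number"}}}},"jaw":{"type":"number"},"squeeze":{"type":"number"}},"required":["motion"]}

```bash
mkdir -p pics
python3 - <<'E'
from bench import sensors, optics, job, r
import cv2,numpy as np
print(sensors.sense(), r.pinch_z)
for n in ("scene","top"):
    s=optics.snapshot(n); cv2.imwrite(f"pics/{n}0.png",s["pixels"][:,:,::-1]); np.savez(f"{n}0.npz",**s)
    print(n,s["mtx"],s["k1"],s["R"],s["t"])
E
```

```text
{'time': 0.0, 'joint_pos': array([-7.94338789e+01,  7.51440268e+00,  8.53295521e+01, -1.08075835e-04,
        8.72597775e+01, -4.89350864e+00]), 'qd': array([-0.07613624,  0.05250532,  0.00493194,  0.10474385, -0.06670504,
        0.0460431 ]), 'joint_efforts': array([ 2.92750432e-03, -5.69394028e+01, -5.00546014e+01,  1.18887447e-04,
        1.45796745e-02, -3.49170523e-05]), 'tool_pos': array([ 159.85279013, -577.75503609,  230.24915104]), 'tcp_rot': array([-1.79896637e+02, -8.74122712e-03,  1.54596272e+01]), 'ft_force': array([0.05903813, 0.15076973, 0.36976924]), 'wrist_torque': array([ 0.03376481, -0.00350361, -0.01715564]), 'grip_force': 0.0, 'finger_gap': 84.9923221918864} 18.700000000000003
scene [[394.03911662   0.         258.57222774]
 [  0.         394.03911662 191.88761669]
 [  0.           0.           1.        ]] -0.10605941349251113 [[-0.51063412  0.85962661 -0.01717231]
 [ 0.45687531  0.2543647  -0.85238697]
 [-0.72836649 -0.44310347 -0.52262947]] [ 363.52016159 -191.84324314 1256.89482939]
top [[471.87408117   0.         262.83763315]
 [  0.         471.87408117 191.64058972]
 [  0.           0.           1.        ]] -0.11973838697799793 [[ 0.00843933 -0.99995933  0.00318153]
 [-0.98426552 -0.00886835 -0.17647303]
 [ 0.17649407 -0.00164215 -0.98430033]] [-82.21360979 603.31229547 915.17239474]
```

View pics/top0.png

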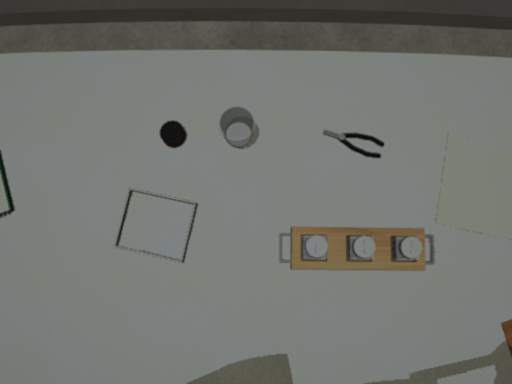

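View pics/scene0.png

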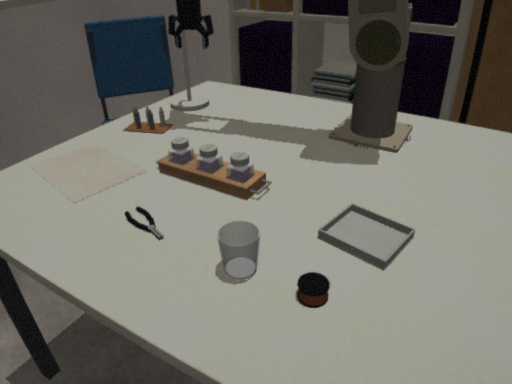

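The top view shows the rack at cols 291–425, rows 226–270, with lids near (316,246), (364,247) and (411,247). The tray corners are near (131,190), (197,203), (184,261) and (117,246). The cup (238,128), spool (173,134) and pliers (350,143) are well away from the path.

```bash
cat > h.py <<'E'
import numpy as np, cv2
def ray(s,uv,z):
    uv=np.array(uv,float).reshape(-1,1,2)
    n=cv2.undistortPoints(uv,s["mtx"],np.array([float(s["k1"]),0,0,0,0])).reshape(-1,2)
    d=np.c_[n,np.ones(len(n))]@s["R"]; c=-s["R"].T@s["t"]
    return c+d*((z-c[2])/d[:,2])[:,None]
E
python3 - <<'E'
from h import *
T=dict(np.load("top0.npz")); im=T["pixels"]
hsv=cv2.cvtColor(im,cv2.COLOR_RGB2HSV)
m=((hsv[...,0]>5)&(hsv[...,0]<25)&(hsv[...,1]>90)).astype(np.uint8); m[:, :270]=0; m[:,440:]=0;m[:200]=0;m[290:]=0
ys,xs=np.nonzero(m); hull=cv2.convexHull(np.c_[xs,ys].astype(np.float32))
b=cv2.boxPoints(cv2.minAreaRect(hull)); w=ray(T,b,32)
print("rack",b.tolist(),w.round(1).tolist(),w.mean(0).round(1), cv2.minAreaRect(w[:,:2].astype(np.float32)))
b=[(131,190),(197,203),(184,261),(117,246)]; w=ray(T,b,20); print("tray",w.round(1).tolist(),w.mean(0).round(1))
g=cv2.cvtColor(im,cv2.COLOR_RGB2GRAY)
crop=g[220:276,285:435]; big=cv2.resize(crop,None,fx=5,fy=5,interpolation=cv2.INTER_CUBIC)
c=cv2.HoughCircles(cv2.GaussianBlur(big,(7,7),0),cv2.HOUGH_GRADIENT,1,150,param1=80,param2=18,minRadius=45,maxRadius=70)
col=cv2.resize(im[220:276,285:435,::-1],None,fx=5,fy=5,interpolation=cv2.INTER_CUBIC)
for x,y,rr in c[0]:
    cv2.circle(col,(int(x),int(y)),int(rr),(0,0,255),1)
    uv=((x+.5)/5-.5+285,(y+.5)/5-.5+220); print("lid",np.round(uv,1),rr/5,ray(T,uv,87).round(1))
cv2.imwrite("pics/lids.png",col)
for n,uv in(("cup",(238,133)),("spool",(173,134))): print(n,ray(T,uv,10).round())
E
```

```text
rack [[290.94183349609375, 268.0705871582031], [291.53558349609375, 226.50765991210938], [424.57989501953125, 228.40829467773438], [423.98614501953125, 269.9712219238281]] [[449.4, -135.9, 32.0], [534.9, -137.2, 32.0], [532.3, -418.2, 32.0], [445.6, -413.2, 32.0]] [ 490.6 -276.1   32. ] ((490.8531188964844, -277.03204345703125), (281.10382080078125, 86.82793426513672), 89.2159423828125)
tray [[611.1, 205.9, 20.0], [584.3, 62.4, 20.0], [461.8, 85.9, 20.0], [490.8, 229.5, 20.0]] [537. 146.  20.]Traceback (most recent call last):
  File "<stdin>", line 13, in <module>
TypeError: 'NoneType' object is not subscriptable
```

Run:
```python
from h import *
T=dict(np.load("top0.npz")); im=T["pixels"]
hsv=cv2.cvtColor(im,cv2.COLOR_RGB2HSV)
m=((hsv[...,1]<45)&(hsv[...,2]>100)).astype(np.uint8); sub=np.zeros_like(m); sub[230:267,294:422]=m[230:267,294:422]
n,l,st,ce=cv2.connectedComponentsWithStats(sub)
for i in range(1,n):
    if st[i,4]>60:
        ys,xs=np.nonzero(l==i); (c,rad)=cv2.minEnclosingCircle(np.c_[xs,ys].astype(np.float32)); print(st[i],ce[i].round(1),np.round(c,1),round(rad,1),ray(T,c,87).round(1),ray(T,ce[i],87).round(1))
col=cv2.resize(im[220:276,280:440,::-1],None,fx=5,fy=5,interpolation=cv2.INTER_CUBIC)
cv2.imwrite("pics/lids.png",col)
```

```text
[304 235  24  25 419] [316.7 245.7] [314.  247.5] 15.2 [[ 488.4 -177.5   87. ]] [[ 491.9 -182.7   87. ]]
[354 236  22  23 393] [364.7 246.7] [365.7 247.3] 12.4 [[ 489.3 -279.2   87. ]] [[ 490.4 -277.2   87. ]]
[401 236  21  24 374] [411.6 247.2] [412.3 247.9] 12.1 [[ 488.2 -372.2   87. ]] [[ 489.6 -370.8   87. ]]
```

View pics/lids.png

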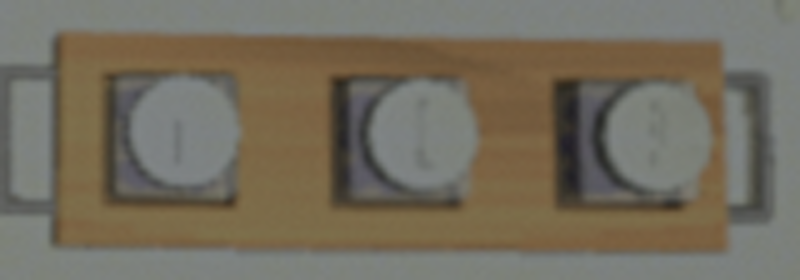

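Lids found at about (491.8,-183), (490.6,-277) and (489.5,-371), which agrees with the rack outline. I'll start with the nearest jar and keep the present yaw.

>>> {"method": "play_rows", "body": {"motion": [[[4.6,-1.4,0.5,0,0,0],[9.3,-2.8,1.5,0,0,0],[14,-4.2,2.5,0,0,0],[18.6,-5.6,3.5,0,0,0],[23,-6.9,4.5,0,0,0]]], "jaw": 1, "squeeze": 20}}

```text
time: 0.6
tool_pos: [364.6, -448.9, 185.5]
tcp_rot: [-180.0, 0.0, 15.5]
ft_force: [0.2, 0.4, -1.0]
finger_gap: 85.4
grip_force: 0.0
```

>>> {"method": "play_rows", "body": {"motion": [[[4,-1.2,1,0,0,0],[8,-2.4,2,0,0,0],[11.5,-3.5,3.5,0,0,0],[14.3,-4.3,5,0,0,0],[14.3,-4.3,5.5,0,0,0]]]}}

```text
time: 1.1
tool_pos: [491.4, -367.4, 128.6]
tcp_rot: [-179.8, 0.0, 15.7]
ft_force: [-0.5, -0.3, -0.4]
finger_gap: 85.4
grip_force: 0.0
```

>>> {"method": "play_rows", "body": {"motion": [[[0,0,0,0,0,0],[0,0,0,0,0,0]]]}}

```text
time: 1.3
tool_pos: [488.9, -371.4, 131.3]
tcp_rot: [-180.0, 0.0, 15.4]
ft_force: [0.1, -0.1, 0.2]
finger_gap: 85.5
grip_force: 0.0
```

```bash
cat > st.py <<'E'
from bench import sensors
import sys,numpy as np
from scipy.spatial.transform import Rotation as Ro
s=sensors.sense(); R=Ro.from_euler("xyz",s["tcp_rot"],degrees=True)
for k in("tool_pos","tcp_rot","ft_force","wrist_torque","joint_pos","finger_gap","grip_force"): print(k,np.round(s[k],3))
f=R.inv().apply(s["ft_force"]); print("f_tool",f.round(2))
if len(sys.argv)>3: print("shift cm",(R.inv().apply(np.array(sys.argv[1:4],float)-s["tool_pos"])/10).round(2))
E
python3 st.py 489.5 -371 64
```

```text
tool_pos [ 488.925 -371.449  131.342]
tcp_rot [-1.79994e+02  3.10000e-02  1.54300e+01]
ft_force [ 0.093 -0.065  0.179]
wrist_torque [-0.007 -0.008 -0.041]
joint_pos [-4.1995e+01  1.3388e+01  8.9233e+01 -2.3000e-02  7.7401e+01  3.2581e+01]
finger_gap 85.528
grip_force 0.0
f_tool [ 0.07  0.09 -0.18]
shift cm [ 0.07 -0.03  6.73]
```

>>> {"method": "play_rows", "body": {"motion": [[[0.05,0,3,0,0,0],[0.05,0,5.5,0,0,0],[0.05,0,6.4,0,0,0],[0.05,0,6.7,0,0,0],[0.05,0,6.7,0,0,0]]]}}

```text
time: 1.8
tool_pos: [490.0, -371.6, 65.2]
tcp_rot: [180.0, -0.0, 15.4]
ft_force: [0.2, -0.2, -0.4]
finger_gap: 85.9
grip_force: 0.0
```

>>> {"method": "play_rows", "body": {"motion": [[[0,0,0,0,0,0],[0,0,0,0,0,0],[0,0,0,0,0,0],[0,0,0,0,0,0]]], "jaw": 0.4}}

```text
time: 2.2
tool_pos: [490.6, -371.1, 65.4]
tcp_rot: [179.9, -0.0, 15.5]
ft_force: [-1.6, 0.9, 4.6]
finger_gap: 43.0
grip_force: 22.2
```

```bash
python3 st.py 489.5 -371 64
```

```text
tool_pos [ 490.631 -371.11    65.42 ]
tcp_rot [ 1.79932e+02 -4.70000e-02  1.54680e+01]
ft_force [-1.639  0.884  4.595]
wrist_torque [0.212 0.105 0.008]
joint_pos [-4.1879e+01  1.7363e+01  9.1836e+01  2.0000e-03  7.0718e+01  3.2652e+01]
finger_gap 42.979
grip_force 22.178
f_tool [-1.34 -1.28 -4.6 ]
shift cm [-0.11 -0.04  0.14]
```

>>> {"method": "play_rows", "body": {"motion": [[[0,0,0,0,0,0],[0,0,0,0,0,0],[0,0,0,0,0,0]]], "jaw": 0, "squeeze": 55}}

```text
time: 2.5
tool_pos: [490.7, -371.1, 65.6]
tcp_rot: [179.9, -0.1, 15.5]
ft_force: [-2.4, 1.9, 7.5]
finger_gap: 42.0
grip_force: 55.0
```

```bash
python3 st.py
```

```text
tool_pos [ 490.689 -371.12    65.641]
tcp_rot [ 1.79928e+02 -5.00000e-02  1.54710e+01]
ft_force [-2.414  1.943  7.484]
wrist_torque [ 0.286  0.265 -0.003]
joint_pos [-4.1877e+01  1.7351e+01  9.1826e+01  4.0000e-03  7.0735e+01  3.2651e+01]
finger_gap 41.956
grip_force 54.988
f_tool [-1.8  -2.51 -7.49]
```

>>> {"method": "play_rows", "body": {"motion": [[[0,0,0,0,0,0.5],[0,0,0,0,0,1],[0,0,0,0,0,1.5],[0,0,0,0,0,2],[0,0,0,0,0,2]]]}}

```text
time: 3.0
tool_pos: [491.1, -371.3, 65.6]
tcp_rot: [179.9, -0.1, 13.5]
ft_force: [0.8, 0.4, 4.8]
finger_gap: 42.3
grip_force: 54.9
```

```bash
python3 st.py
```

```text
tool_pos [ 491.122 -371.315   65.612]
tcp_rot [ 1.79889e+02 -9.60000e-02  1.34570e+01]
ft_force [0.846 0.395 4.777]
wrist_torque [ 0.04  -0.171  0.033]
joint_pos [-4.1871e+01  1.7365e+01  9.1811e+01  1.7000e-02  7.0677e+01  3.4667e+01]
finger_gap 42.256
grip_force 54.921
f_tool [ 0.92 -0.18 -4.78]
```

>>> {"method": "play_rows", "body": {"motion": [[[0,0,0,0,0,0.4],[0,0,0,0,0,0.8],[0,0,0,0,0,1.2],[0,0,0,0,0,1.5],[0,0,0,0,0,1.5]]]}}

```text
time: 3.5
tool_pos: [491.1, -371.3, 65.6]
tcp_rot: [179.9, -0.1, 12.0]
ft_force: [0.5, 0.8, 5.6]
finger_gap: 42.2
grip_force: 54.9
```

```bash
python3 st.py|egrep "rot|force|torq|f_t"
```

```text
tcp_rot [ 1.79888e+02 -9.90000e-02  1.19690e+01]
ft_force [0.532 0.818 5.608]
wrist_torque [-0.021 -0.132  0.061]
grip_force 54.904
f_tool [ 0.7  -0.68 -5.61]
```

>>> {"method": "play_rows", "body": {"motion": [[[0,0,0,0,0,0.3],[0,0,0,0,0,0.6],[0,0,0,0,0,0.9],[0,0,0,0,0,1],[0,0,0,0,0,1]]]}}

```text
time: 4.0
tool_pos: [491.2, -371.4, 65.7]
tcp_rot: [179.9, -0.1, 11.0]
ft_force: [0.5, 0.9, 5.1]
finger_gap: 42.2
grip_force: 54.9
```

```bash
python3 st.py|egrep "rot|force|torq|f_t"
```

```text
tcp_rot [ 1.79885e+02 -1.05000e-01  1.09750e+01]
ft_force [0.52  0.857 5.132]
wrist_torque [-0.013 -0.16   0.035]
grip_force 54.905
f_tool [ 0.68 -0.73 -5.13]
```

>>> {"method": "play_rows", "body": {"motion": [[[0,0,0,0,0,0.4],[0,0,0,0,0,0.8],[0,0,0,0,0,1.2],[0,0,0,0,0,1.5],[0,0,0,0,0,1.5]]]}}

```text
time: 4.5
tool_pos: [491.2, -371.4, 65.6]
tcp_rot: [179.9, -0.1, 9.5]
ft_force: [0.9, 0.6, 5.4]
finger_gap: 42.2
grip_force: 54.9
```

```bash
python3 st.py|egrep "rot|force|torq|f_t"
```

```text
tcp_rot [ 1.7989e+02 -1.0400e-01  9.4680e+00]
ft_force [0.862 0.629 5.407]
wrist_torque [ 0.035 -0.132  0.085]
grip_force 54.909
f_tool [ 0.96 -0.47 -5.41]
```

>>> {"method": "play_rows", "body": {"motion": [[[0,0,0,0,0,0.3],[0,0,0,0,0,0.6],[0,0,0,0,0,0.9],[0,0,0,0,0,1.2],[0,0,0,0,0,1.2]]]}}

```text
time: 5.0
tool_pos: [491.1, -371.4, 65.6]
tcp_rot: [179.9, -0.1, 8.3]
ft_force: [1.0, 0.9, 5.4]
finger_gap: 42.1
grip_force: 54.9
```

```bash
python3 st.py|egrep "rot|force|torq|f_t"
```

```text
tcp_rot [ 1.7989e+02 -1.0500e-01  8.2690e+00]
ft_force [1.045 0.856 5.441]
wrist_torque [ 0.072 -0.135  0.034]
grip_force 54.913
f_tool [ 1.17 -0.69 -5.44]
```

>>> {"method": "play_rows", "body": {"motion": [[[0,0,0,0,0,0.6],[0,0,0,0,0,1.2],[0,0,0,0,0,1.8],[0,0,0,0,0,2.4],[0,0,0,0,0,2.8]]]}}

```text
time: 5.5
tool_pos: [491.1, -371.4, 65.6]
tcp_rot: [179.9, -0.1, 5.5]
ft_force: [0.8, 0.3, 4.9]
finger_gap: 42.1
grip_force: 54.9
```

```bash
python3 st.py|egrep "rot|force|torq|f_t"
```

```text
tcp_rot [ 1.79894e+02 -1.12000e-01  5.45200e+00]
ft_force [0.775 0.27  4.916]
wrist_torque [-0.064 -0.107  0.071]
grip_force 54.907
f_tool [ 0.81 -0.19 -4.91]
```

Ten degrees, more than the pocket slack, with torque still below 0.1: this lid is loose. I'll follow it to about 26° of tool turn.

>>> {"method": "play_rows", "body": {"motion": [[[0,0,0,0,0,1.6],[0,0,0,0,0,3.2],[0,0,0,0,0,4.8],[0,0,0,0,0,6.4],[0,0,0,0,0,8]]]}}

```text
time: 6.0
tool_pos: [491.1, -371.4, 65.7]
tcp_rot: [179.9, -0.1, -2.6]
ft_force: [0.2, 0.4, 5.1]
finger_gap: 42.2
grip_force: 54.9
```

>>> {"method": "play_rows", "body": {"motion": [[[0,0,0,0,0,1.6],[0,0,0,0,0,3.2],[0,0,0,0,0,4.8],[0,0,0,0,0,6.4],[0,0,0,0,0,8]]]}}

```text
time: 6.5
tool_pos: [491.1, -371.5, 65.6]
tcp_rot: [179.9, -0.1, -10.6]
ft_force: [1.5, -0.6, 4.8]
finger_gap: 42.1
grip_force: 54.9
```

```bash
python3 st.py|egrep "rot|force|torq|f_t|pos"
```

```text
tool_pos [ 491.11  -371.487   65.649]
tcp_rot [ 1.79918e+02 -1.36000e-01 -1.05910e+01]
ft_force [ 1.544 -0.576  4.835]
wrist_torque [-0.137 -0.104  0.066]
joint_pos [-4.1875e+01  1.7366e+01  9.1806e+01  1.0000e-03  7.0669e+01  5.8716e+01]
grip_force 54.895
f_tool [ 1.63  0.29 -4.83]
```

>>> {"method": "play_rows", "body": {"motion": [[[0,0,-0.3,0,0,0],[0,0,-0.8,0,0,0],[0,0,-1.5,0,0,0],[0,0,-2.5,0,0,0],[0,0,-3.8,0,0,0]]]}}

```text
time: 7.0
tool_pos: [489.7, -370.4, 102.7]
tcp_rot: [-179.9, 0.1, -10.5]
ft_force: [0.1, 0.2, -2.6]
finger_gap: 41.8
grip_force: 56.2
```

>>> {"method": "play_rows", "body": {"motion": [[[0,0,-1.5,0,0,0],[0,0,-3.3,0,0,0],[0,0,-5.1,0,0,0],[0,0,-6.5,0,0,0],[0,0,-7.2,0,0,0]]]}}

```text
time: 7.5
tool_pos: [490.9, -371.4, 177.1]
tcp_rot: [179.9, -0.2, -10.5]
ft_force: [0.0, -1.1, -0.7]
finger_gap: 42.0
grip_force: 56.3
```

```bash
python3 st.py 537 146 180
python3 - <<'E'
from bench import optics
import cv2
cv2.imwrite("pics/lift.png",cv2.resize(optics.snapshot("scene")["pixels"][60:240,100:340,::-1],None,fx=2.5,fy=2.5))
E
```

```text
tool_pos [ 490.902 -371.391  177.136]
tcp_rot [ 1.79909e+02 -1.62000e-01 -1.05350e+01]
ft_force [ 0.029 -1.124 -0.702]
wrist_torque [-0.008 -0.014  0.004]
joint_pos [-4.1884e+01  1.1375e+01  8.6624e+01  7.0000e-03  8.1815e+01  5.8649e+01]
finger_gap 41.984
grip_force 56.263
f_tool [0.23 1.1  0.7 ]
shift cm [ -4.93 -51.71  -0.38]
```

View pics/lift.png

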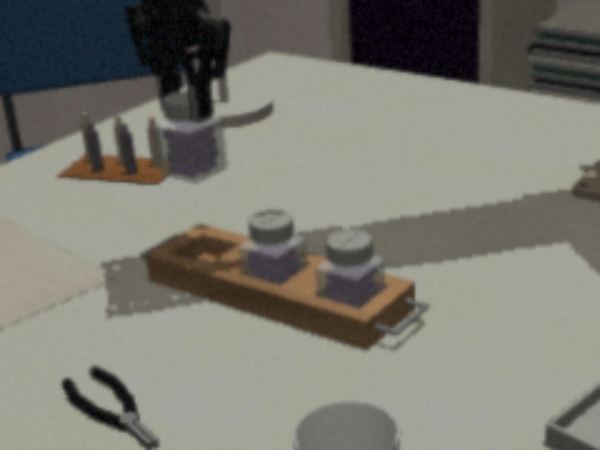

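The picture shows the jar hanging upright in the fingers (crop ~(192,145)), its pocket empty (~(205,245)) and the other two seated. I'll carry it over to the tray.

>>> {"method": "play_rows", "body": {"motion": [[[-0.2,-1.5,0,0,0,0],[-0.4,-4.5,0,0,0,0],[-0.8,-8.5,0,0,0,0],[-1.2,-12.5,0,0,0,0],[-1.6,-16.5,0,0,0,0]]]}}

```text
time: 8.05
tool_pos: [503.6, -203.0, 172.8]
tcp_rot: [-179.9, 0.1, -10.6]
ft_force: [0.0, 0.4, -2.0]
finger_gap: 42.2
grip_force: 56.3
```

>>> {"method": "play_rows", "body": {"motion": [[[-0.4,-4,0,0,0,0],[-0.8,-8,0,0,0,0],[-1.2,-12,0,0,0,0],[-1.6,-16,0,0,0,0],[-2,-20,0,0,0,0]]]}}

```text
time: 8.55
tool_pos: [520.1, -2.9, 173.1]
tcp_rot: [-180.0, 0.1, -10.5]
ft_force: [1.4, -0.9, -1.9]
finger_gap: 42.2
grip_force: 56.3
```

>>> {"method": "play_rows", "body": {"motion": [[[-0.4,-4,0,0,0,0],[-0.8,-8,0,0,0,0],[-1.1,-11.5,0,0,0,0],[-1.3,-14,0,0,0,0],[-1.3,-15.2,0,0,0,0]]]}}

```text
time: 9.05
tool_pos: [535.0, 149.2, 173.0]
tcp_rot: [180.0, 0.1, -10.4]
ft_force: [0.0, 0.1, -2.2]
finger_gap: 42.3
grip_force: 56.3
```

>>> {"method": "play_rows", "body": {"motion": [[[0,0,0,0,0,0],[0,0,0,0,0,0],[0,0,0,0,0,0]]]}}

```text
time: 9.35
tool_pos: [536.3, 145.3, 174.0]
tcp_rot: [180.0, 0.0, -10.6]
ft_force: [-0.3, 0.6, -1.4]
finger_gap: 42.1
grip_force: 56.3
```

```bash
python3 st.py 537 146 62.6
```

```text
tool_pos [536.265 145.266 173.983]
tcp_rot [ 1.79966e+02  3.00000e-02 -1.06080e+01]
ft_force [-0.283  0.63  -1.416]
wrist_torque [-0.012  0.005  0.014]
joint_pos [ 9.88300e+00  2.59600e+00  9.64710e+01 -2.20000e-02  8.09730e+01
  1.10494e+02]
finger_gap 42.118
grip_force 56.328
f_tool [-0.39 -0.57  1.42]
shift cm [ 0.06 -0.09 11.14]
```

>>> {"method": "play_rows", "body": {"motion": [[[0,0,2,0,0,0],[0,0,5,0,0,0],[0,0,8,0,0,0],[0,0,9.5,0,0,0],[0,0,10.3,0,0,0]]]}}

```text
time: 9.85
tool_pos: [535.4, 145.4, 69.6]
tcp_rot: [179.9, 0.1, -10.6]
ft_force: [0.1, -0.6, -2.5]
finger_gap: 42.2
grip_force: 56.3
```

>>> {"method": "play_rows", "body": {"motion": [[[0,0,0.2,0,0,0],[0,0,0.35,0,0,0],[0,0,0.5,0,0,0],[0,0,0.6,0,0,0],[0,0,0.6,0,0,0]]]}}

```text
time: 10.35
tool_pos: [536.9, 146.6, 65.9]
tcp_rot: [-180.0, -0.1, -10.5]
ft_force: [-0.4, 0.6, -2.6]
finger_gap: 42.1
grip_force: 56.3
```

>>> {"method": "play_rows", "body": {"motion": [[[0,0,0.05,0,0,0],[0,0,0.1,0,0,0],[0,0,0.15,0,0,0],[0,0,0.2,0,0,0],[0,0,0.2,0,0,0]]]}}

```text
time: 10.85
tool_pos: [536.4, 146.4, 63.2]
tcp_rot: [180.0, 0.0, -10.5]
ft_force: [-0.2, -0.1, -2.5]
finger_gap: 42.3
grip_force: 56.3
```

>>> {"method": "play_rows", "body": {"motion": [[[0,0,0.03,0,0,0],[0,0,0.06,0,0,0],[0,0,0.09,0,0,0],[0,0,0.12,0,0,0],[0,0,0.12,0,0,0]]]}}

```text
time: 11.35
tool_pos: [536.8, 146.6, 62.7]
tcp_rot: [-180.0, -0.0, -10.5]
ft_force: [-2.3, -0.6, 5.5]
finger_gap: 42.3
grip_force: 57.1
```

It has touched down (+5.5 N). Releasing now.

>>> {"method": "play_rows", "body": {"motion": [[[0,0,0,0,0,0],[0,0,0,0,0,0],[0,0,0,0,0,0],[0,0,0,0,0,0],[0,0,0,0,0,0]]], "jaw": 1, "squeeze": 20}}

```text
time: 11.85
tool_pos: [536.5, 146.4, 62.0]
tcp_rot: [180.0, 0.0, -10.5]
ft_force: [0.4, -0.0, -0.6]
finger_gap: 85.2
grip_force: 0.0
```

>>> {"method": "play_rows", "body": {"motion": [[[0,0,-1,0,0,0],[0,0,-3,0,0,0],[0,0,-6,0,0,0],[0,0,-9,0,0,0],[0,0,-10,0,0,0]]]}}

```text
time: 12.35
tool_pos: [538.7, 146.8, 166.8]
tcp_rot: [-179.9, -0.3, -10.5]
ft_force: [0.5, 0.6, 0.3]
finger_gap: 85.3
grip_force: 0.0
```

```bash
python3 st.py 491.5 -183.3 130
```

```text
tool_pos [538.665 146.837 166.84 ]
tcp_rot [-179.873   -0.341  -10.541]
ft_force [0.482 0.63  0.297]
wrist_torque [-0.033 -0.02  -0.011]
joint_pos [  9.987   2.93   96.89   -0.     79.816 110.527]
finger_gap 85.283
grip_force 0.0
f_tool [ 0.36 -0.71 -0.29]
shift cm [ 1.38 33.33  3.62]
```

>>> {"method": "play_rows", "body": {"motion": [[[0.2,4,0.5,0,0,0],[0.4,9,1,0,0,0],[0.7,14,1.5,0,0,0],[0.9,19,2,0,0,0],[1.2,24,2.5,0,0,0]]]}}

```text
time: 12.85
tool_pos: [503.7, -92.1, 136.9]
tcp_rot: [-180.0, -0.0, -10.5]
ft_force: [0.9, 0.8, -0.1]
finger_gap: 85.4
grip_force: 0.0
```

>>> {"method": "play_rows", "body": {"motion": [[[0.2,4.5,0.4,0,0,0],[0.4,8,0.8,0,0,0],[0.4,9.25,0.8,0,0,0],[0.4,9.25,0.8,0,0,0],[0.4,9.25,0.8,0,0,0]]]}}

```text
time: 13.35
tool_pos: [491.6, -181.3, 129.1]
tcp_rot: [-180.0, 0.0, -10.6]
ft_force: [0.6, 0.0, -0.4]
finger_gap: 85.6
grip_force: 0.0
```

```bash
python3 st.py 491.7 -183.2 64.5
python3 - <<'E'
from bench import optics
import cv2
cv2.imwrite("pics/tray.png",cv2.resize(optics.snapshot("scene")["pixels"][100:300,150:430,::-1],None,fx=2.5,fy=2.5))
E
```

```text
tool_pos [ 491.635 -181.259  129.138]
tcp_rot [-1.79959e+02  1.50000e-02 -1.05550e+01]
ft_force [ 0.564  0.007 -0.359]
wrist_torque [0.066 0.06  0.026]
joint_pos [-2.58710e+01 -9.10000e-02  1.04048e+02  3.70000e-02  7.60680e+01
  7.46750e+01]
finger_gap 85.632
grip_force 0.0
f_tool [ 0.55 -0.11  0.36]
shift cm [0.04 0.19 6.46]
```

View pics/tray.png

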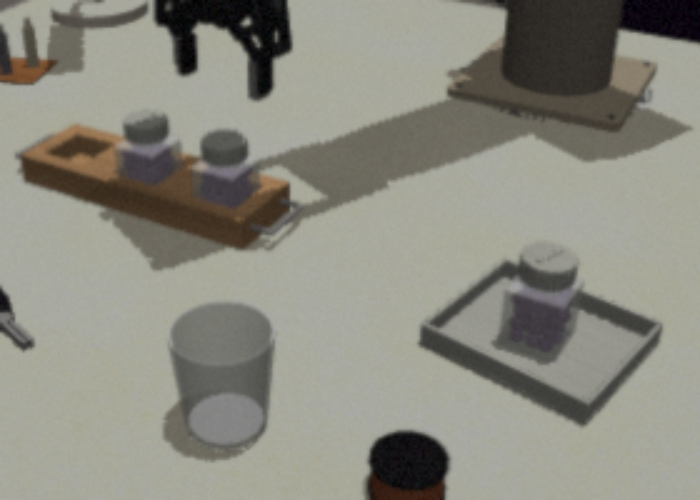

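The loose jar stands upright near the middle of the tray (crop ~(545,300)). The cup and spool haven't moved, and the gripper is above the next jar.

>>> {"method": "play_rows", "body": {"motion": [[[0,0.1,3,0,0,0],[0,0.15,5.2,0,0,0],[0,0.15,6.2,0,0,0],[0,0.15,6.45,0,0,0],[0,0.15,6.45,0,0,0]]]}}

```text
time: 13.9
tool_pos: [491.7, -182.9, 65.1]
tcp_rot: [-180.0, -0.0, -10.5]
ft_force: [0.4, -0.0, -0.3]
finger_gap: 85.2
grip_force: 0.0
```

>>> {"method": "play_rows", "body": {"motion": [[[0,0,0,0,0,0],[0,0,0,0,0,0],[0,0,0,0,0,0],[0,0,0,0,0,0]]], "jaw": 0.4}}

```text
time: 14.3
tool_pos: [491.9, -183.8, 65.7]
tcp_rot: [180.0, -0.1, -10.6]
ft_force: [0.7, 1.3, 5.5]
finger_gap: 43.4
grip_force: 22.0
```

```bash
python3 st.py 491.8 -183.2 65
```

```text
tool_pos [ 491.95  -183.832   65.738]
tcp_rot [ 1.79991e+02 -9.00000e-02 -1.05520e+01]
ft_force [0.669 1.31  5.464]
wrist_torque [ 0.232  0.061 -0.046]
joint_pos [-2.60950e+01  4.26200e+00  1.06716e+02  1.60000e-02  6.89320e+01
  7.44510e+01]
finger_gap 43.435
grip_force 22.019
f_tool [ 0.43 -1.41 -5.46]
shift cm [-0.03 -0.06  0.07]
```

>>> {"method": "play_rows", "body": {"motion": [[[0,0,0,0,0,0],[0,0,0,0,0,0],[0,0,0,0,0,0]]], "jaw": 0, "squeeze": 60}}

```text
time: 14.6
tool_pos: [492.0, -183.9, 66.0]
tcp_rot: [180.0, -0.1, -10.5]
ft_force: [-2.1, 2.3, 6.6]
finger_gap: 42.0
grip_force: 60.0
```

>>> {"method": "play_rows", "body": {"motion": [[[0,0,0,0,0,0.5],[0,0,0,0,0,1],[0,0,0,0,0,1.5],[0,0,0,0,0,2],[0,0,0,0,0,2]]]}}

```text
time: 15.1
tool_pos: [492.4, -184.1, 65.9]
tcp_rot: [180.0, -0.2, -12.6]
ft_force: [2.0, 1.1, 5.9]
finger_gap: 42.3
grip_force: 60.0
```

```bash
python3 st.py|egrep "rot|force|torq|f_t|pos"
```

```text
tool_pos [ 492.41  -184.098   65.949]
tcp_rot [ 1.79974e+02 -1.51000e-01 -1.25610e+01]
ft_force [1.982 1.107 5.93 ]
wrist_torque [ 0.004 -0.144 -0.021]
joint_pos [-2.6096e+01  4.2640e+00  1.0669e+02  1.1000e-02  6.8893e+01  7.6461e+01]
grip_force 59.981
f_tool [ 1.71 -1.51 -5.93]
```

>>> {"method": "play_rows", "body": {"motion": [[[0,0,0,0,0,0.4],[0,0,0,0,0,0.8],[0,0,0,0,0,1.2],[0,0,0,0,0,1.5],[0,0,0,0,0,1.5]]]}}

```text
time: 15.6
tool_pos: [492.2, -183.8, 65.9]
tcp_rot: [180.0, -0.1, -14.0]
ft_force: [-0.6, 1.7, 7.4]
finger_gap: 42.2
grip_force: 60.1
```

```bash
python3 st.py|egrep "rot|force|torq|f_t"
```

```text
tcp_rot [ 1.79994e+02 -1.11000e-01 -1.40140e+01]
ft_force [-0.595  1.688  7.364]
wrist_torque [0.294 0.007 0.4  ]
grip_force 60.063
f_tool [-0.97 -1.49 -7.37]
```

>>> {"method": "play_rows", "body": {"motion": [[[0,0,0,0,0,0.3],[0,0,0,0,0,0.6],[0,0,0,0,0,0.9],[0,0,0,0,0,1.2],[0,0,0,0,0,1.2]]]}}

```text
time: 16.1
tool_pos: [492.1, -183.7, 65.9]
tcp_rot: [-180.0, -0.1, -15.2]
ft_force: [-0.7, 3.1, 7.8]
finger_gap: 42.1
grip_force: 60.1
```

```bash
python3 st.py|egrep "rot|force|torq|f_t"
```

```text
tcp_rot [-1.8000e+02 -9.3000e-02 -1.5208e+01]
ft_force [-0.714  3.107  7.806]
wrist_torque [0.38  0.212 0.424]
grip_force 60.127
f_tool [-1.49 -2.81 -7.81]
```

>>> {"method": "play_rows", "body": {"motion": [[[0,0,0,0,0,0.3],[0,0,0,0,0,0.6],[0,0,0,0,0,0.8],[0,0,0,0,0,0.8],[0,0,0,0,0,0.8]]]}}

```text
time: 16.6
tool_pos: [492.0, -183.6, 65.9]
tcp_rot: [-180.0, -0.1, -16.0]
ft_force: [-0.9, 2.1, 8.5]
finger_gap: 42.2
grip_force: 60.1
```

```bash
python3 st.py|egrep "rot|force|torq|f_t"
```

```text
tcp_rot [-1.79996e+02 -8.90000e-02 -1.59960e+01]
ft_force [-0.895  2.136  8.472]
wrist_torque [0.418 0.213 0.466]
grip_force 60.148
f_tool [-1.44 -1.81 -8.47]
```

>>> {"method": "play_rows", "body": {"motion": [[[0,0,0,0,0,0.3],[0,0,0,0,0,0.6],[0,0,0,0,0,0.9],[0,0,0,0,0,0.9],[0,0,0,0,0,0.9]]]}}

```text
time: 17.1
tool_pos: [492.0, -183.6, 65.9]
tcp_rot: [-180.0, -0.1, -16.9]
ft_force: [-0.9, 2.6, 8.0]
finger_gap: 42.3
grip_force: 60.2
```

```bash
python3 st.py|egrep "rot|force|torq|f_t"
```

```text
tcp_rot [-1.79995e+02 -8.30000e-02 -1.68930e+01]
ft_force [-0.872  2.555  8.006]
wrist_torque [0.358 0.236 0.485]
grip_force 60.158
f_tool [-1.57 -2.19 -8.01]
```

The lid gave at about 0.4–0.45 and has stiffened by roughly 3° since, so it is sound. Releasing and moving to the last jar.

>>> {"method": "play_rows", "body": {"motion": [[[0,0,0,0,0,0],[0,0,0,0,0,0],[0,0,0,0,0,0],[0,0,0,0,0,0],[0,0,0,0,0,0]]], "jaw": 1, "squeeze": 20}}

```text
time: 17.6
tool_pos: [491.1, -183.6, 64.5]
tcp_rot: [-180.0, 0.0, -17.0]
ft_force: [0.6, 0.6, -0.4]
finger_gap: 85.1
grip_force: 0.0
```

>>> {"method": "play_rows", "body": {"motion": [[[0,0,-1,0,0,0],[0,0,-3,0,0,0],[0,0,-5,0,0,0],[0,0,-6.5,0,0,0],[0,0,-6.5,0,0,0]]]}}

```text
time: 18.1
tool_pos: [493.1, -184.5, 133.0]
tcp_rot: [180.0, -0.3, -16.9]
ft_force: [0.3, -1.0, 0.3]
finger_gap: 85.4
grip_force: 0.0
```

>>> {"method": "play_rows", "body": {"motion": [[[0,0,0,0,0,0],[0,0,0,0,0,0]]]}}

```text
time: 18.3
tool_pos: [490.6, -183.2, 128.6]
tcp_rot: [-180.0, 0.1, -16.9]
ft_force: [-0.7, 1.1, 0.6]
finger_gap: 84.9
grip_force: 0.0
```

```bash
python3 st.py 490.8 -277.5 130
```

```text
tool_pos [ 490.594 -183.249  128.568]
tcp_rot [-1.79982e+02  9.90000e-02 -1.69410e+01]
ft_force [-0.739  1.063  0.571]
wrist_torque [ 0.009  0.033 -0.012]
joint_pos [-2.60940e+01 -2.50000e-02  1.04045e+02  2.00000e-03  7.60800e+01
  8.08470e+01]
finger_gap 84.874
grip_force 0.0
f_tool [-1.02 -0.8  -0.57]
shift cm [ 2.77  9.01 -0.15]
```

>>> {"method": "play_rows", "body": {"motion": [[[1,3.5,0,0,0,0],[2.2,7,0,0,0,0],[2.75,9,0,0,0,0],[2.75,9,0,0,0,0],[2.75,9,0,0,0,0]]]}}

```text
time: 18.8
tool_pos: [490.6, -277.4, 128.4]
tcp_rot: [-179.9, 0.1, -17.0]
ft_force: [-0.4, -0.7, 0.9]
finger_gap: 85.2
grip_force: 0.0
```

>>> {"method": "play_rows", "body": {"motion": [[[0,0,0,0,0,0],[0,0,0,0,0,0]]]}}

```text
time: 19.0
tool_pos: [491.3, -276.6, 129.3]
tcp_rot: [-180.0, 0.0, -16.9]
ft_force: [-0.6, -0.0, 0.2]
finger_gap: 85.4
grip_force: 0.0
```

```bash
python3 st.py 490.8 -277.5 64.5
```

```text
tool_pos [ 491.285 -276.636  129.319]
tcp_rot [-1.79977e+02  4.00000e-02 -1.68820e+01]
ft_force [-0.562 -0.017  0.204]
wrist_torque [-0.013  0.071  0.043]
joint_pos [-3.4600e+01  6.0260e+00  9.7688e+01  1.0000e-02  7.6331e+01  7.2280e+01]
finger_gap 85.379
grip_force 0.0
f_tool [-0.53  0.18 -0.2 ]
shift cm [-0.02  0.1   6.48]
```

>>> {"method": "play_rows", "body": {"motion": [[[0,0,3,0,0,0],[0,0.05,5.2,0,0,0],[0,0.05,6.2,0,0,0],[0,0.05,6.45,0,0,0],[0,0.05,6.45,0,0,0]]]}}

```text
time: 19.5
tool_pos: [491.4, -278.0, 65.6]
tcp_rot: [180.0, -0.0, -16.9]
ft_force: [-0.4, 0.3, 0.4]
finger_gap: 85.4
grip_force: 0.0
```

>>> {"method": "play_rows", "body": {"motion": [[[0,0,0,0,0,0],[0,0,0,0,0,0],[0,0,0,0,0,0],[0,0,0,0,0,0]]], "jaw": 0.4}}

```text
time: 19.9
tool_pos: [491.9, -278.5, 66.3]
tcp_rot: [180.0, -0.1, -16.9]
ft_force: [0.5, 1.8, 5.4]
finger_gap: 43.1
grip_force: 22.1
```

```bash
python3 st.py 490.8 -277.5 65
```

```text
tool_pos [ 491.892 -278.46    66.282]
tcp_rot [ 1.79987e+02 -9.30000e-02 -1.69430e+01]
ft_force [0.451 1.828 5.379]
wrist_torque [0.218 0.058 0.007]
joint_pos [-3.47220e+01  1.01370e+01  1.00231e+02  1.80000e-02  6.95400e+01
  7.22150e+01]
finger_gap 43.125
grip_force 22.132
f_tool [-0.09 -1.88 -5.38]
shift cm [-0.13 -0.06  0.13]
```

>>> {"method": "play_rows", "body": {"motion": [[[0,0,0,0,0,0],[0,0,0,0,0,0],[0,0,0,0,0,0]]], "jaw": 0, "squeeze": 60}}

```text
time: 20.2
tool_pos: [491.9, -278.5, 66.5]
tcp_rot: [180.0, -0.1, -16.9]
ft_force: [-0.0, 1.9, 7.2]
finger_gap: 42.0
grip_force: 60.0
```

>>> {"method": "play_rows", "body": {"motion": [[[0,0,0,0,0,0.5],[0,0,0,0,0,1],[0,0,0,0,0,1.5],[0,0,0,0,0,2],[0,0,0,0,0,2]]]}}

```text
time: 20.7
tool_pos: [492.3, -278.7, 66.5]
tcp_rot: [180.0, -0.1, -18.9]
ft_force: [2.0, 0.6, 6.6]
finger_gap: 42.3
grip_force: 60.0
```

```bash
python3 st.py|egrep "rot|force|torq|f_t|pos"
```

```text
tool_pos [ 492.288 -278.682   66.472]
tcp_rot [ 1.79976e+02 -1.46000e-01 -1.89470e+01]
ft_force [1.953 0.636 6.626]
wrist_torque [ 0.082 -0.181  0.153]
joint_pos [-3.47180e+01  1.01380e+01  1.00208e+02  1.80000e-02  6.95070e+01
grip_force 60.002
f_tool [ 1.66 -1.23 -6.62]
```

>>> {"method": "play_rows", "body": {"motion": [[[0,0,0,0,0,0.3],[0,0,0,0,0,0.6],[0,0,0,0,0,0.9],[0,0,0,0,0,1],[0,0,0,0,0,1]]]}}

```text
time: 21.2
tool_pos: [492.2, -278.4, 66.4]
tcp_rot: [180.0, -0.1, -19.9]
ft_force: [1.3, 2.9, 7.0]
finger_gap: 42.3
grip_force: 60.1
```

```bash
python3 st.py|egrep "rot|force|torq|f_t"
```

```text
tcp_rot [ 1.79986e+02 -1.23000e-01 -1.98980e+01]
ft_force [1.268 2.888 7.05 ]
wrist_torque [ 0.202 -0.115  0.415]
grip_force 60.132
f_tool [ 0.22 -3.15 -7.05]
```

>>> {"method": "play_rows", "body": {"motion": [[[0,0,0,0,0,0.3],[0,0,0,0,0,0.6],[0,0,0,0,0,0.9],[0,0,0,0,0,1.2],[0,0,0,0,0,1.2]]]}}

```text
time: 21.7
tool_pos: [492.1, -278.3, 66.5]
tcp_rot: [180.0, -0.1, -21.1]
ft_force: [0.7, 2.3, 7.5]
finger_gap: 42.5
grip_force: 60.2
```

```bash
python3 st.py|egrep "rot|force|torq|f_t"
```

```text
tcp_rot [ 1.79995e+02 -1.00000e-01 -2.10980e+01]
ft_force [0.661 2.304 7.485]
wrist_torque [0.333 0.011 0.463]
grip_force 60.217
f_tool [-0.2  -2.39 -7.49]
```

>>> {"method": "play_rows", "body": {"motion": [[[0,0,0,0,0,0.3],[0,0,0,0,0,0.6],[0,0,0,0,0,0.9],[0,0,0,0,0,1.2],[0,0,0,0,0,1.2]]]}}

```text
time: 22.2
tool_pos: [492.0, -278.2, 66.5]
tcp_rot: [180.0, -0.1, -22.3]
ft_force: [0.1, 4.0, 8.0]
finger_gap: 42.0
grip_force: 60.3
```

```bash
python3 st.py|egrep "rot|force|torq|f_t"
```

```text
tcp_rot [ 1.8000e+02 -8.4000e-02 -2.2296e+01]
ft_force [0.141 3.979 8.036]
wrist_torque [0.403 0.184 0.514]
grip_force 60.274
f_tool [-1.37 -3.74 -8.04]
```

>>> {"method": "play_rows", "body": {"motion": [[[0,0,0,0,0,0.3],[0,0,0,0,0,0.6],[0,0,0,0,0,0.8],[0,0,0,0,0,0.8],[0,0,0,0,0,0.8]]]}}

```text
time: 22.7
tool_pos: [491.9, -278.2, 66.5]
tcp_rot: [180.0, -0.1, -23.1]
ft_force: [0.2, 2.9, 7.7]
finger_gap: 41.9
grip_force: 60.3
```

```bash
python3 st.py|egrep "rot|torq|f_t"
```

```text
tcp_rot [ 1.79999e+02 -8.10000e-02 -2.30810e+01]
wrist_torque [0.391 0.177 0.547]
f_tool [-0.94 -2.78 -7.74]
```

>>> {"method": "play_rows", "body": {"motion": [[[0,0,0,0,0,0],[0,0,0,0,0,0],[0,0,0,0,0,0],[0,0,0,0,0,0],[0,0,0,0,0,0]]], "jaw": 1, "squeeze": 20}}

```text
time: 23.2
tool_pos: [491.0, -278.2, 65.0]
tcp_rot: [-180.0, 0.0, -23.1]
ft_force: [0.5, -0.6, 0.1]
finger_gap: 85.2
grip_force: 0.0
```

>>> {"method": "play_rows", "body": {"motion": [[[0,0,-1,0,0,0],[0,0,-3,0,0,0],[0,0,-6,0,0,0],[-2,0,-9,0,0,0],[-5,0,-12,0,0,0]]]}}

```text
time: 23.7
tool_pos: [445.4, -258.7, 187.3]
tcp_rot: [180.0, -0.1, -23.1]
ft_force: [-0.1, -0.4, 0.7]
finger_gap: 85.5
grip_force: 0.0
```

>>> {"method": "play_rows", "body": {"motion": [[[-4,0,-2,0,0,0],[-7,0,-4,0,0,0],[-7,0,-4,0,0,0],[-7,0,-4,0,0,0]]]}}

```text
time: 24.1
tool_pos: [381.3, -231.4, 226.7]
tcp_rot: [180.0, -0.2, -23.2]
ft_force: [0.5, -0.7, -0.2]
finger_gap: 85.3
grip_force: 0.0
```

Run:
```python
from bench import optics
import cv2,numpy as np
a=optics.snapshot("scene")["pixels"][100:300,110:430,::-1]; b=optics.snapshot("top")["pixels"][100:290,100:440,::-1]
cv2.imwrite("pics/end.png",cv2.resize(np.vstack([a,cv2.resize(b,(320,179))]),None,fx=1.55,fy=1.55))
```

```text
(no output)
```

View pics/end.png

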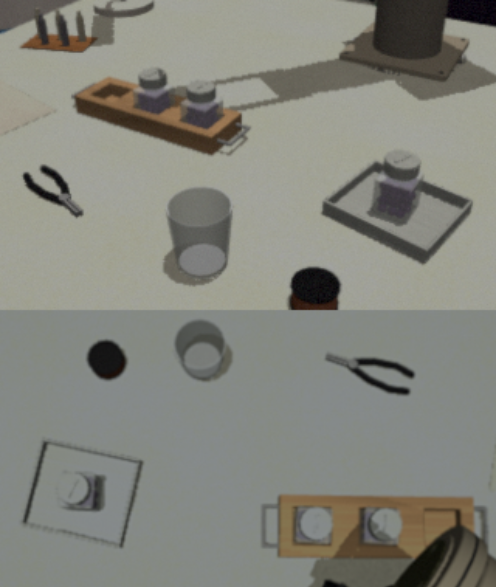

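The loose jar stands upright in the tray (top view ~(75,490)), both sound jars are seated at (313,525) and (382,525), and the cup, spool and pliers haven't moved. Handing in.

```bash
python3 -c "
from bench import job
print(job.hand_in())"
```

```text
the job is handed in; nothing more can be done
None
```

I handed the job in at about 24 s, but the hand-in call gave no verdict: the far jar (y ≈ -371 mm) had the loose lid (under 0.1 N m), turned an estimated 19–26°, and now stands upright in the tray; the other two lids felt sound, turned an estimated 2–4° past giving, with their jars left seated in their pockets.

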